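Raise a petri dish to the reading head with the cam lever and hold it there

ROBOT

A 7-joint arm with a two-finger parallel gripper is mounted at the origin on a cart in front of the work surface, level with it; the furniture and walls round the work are solid. World frame = base frame: x ahead of the robot, y to its left, z up, the work surface at z = 0. Lengths are in m, angles in rad, forces in N, time in s.
With the tool pointing down it reaches from about 0.4 to 0.85 m from the base axis. Payload 4.5 kg.
Tool frame: the origin (TCP) lies at the very end of the fingers, on their centre line; the grasp point (between the pads) lies 19 mm behind it (grip_point_offset is the distance from the TCP to the grasp point, in m); z points along the fingers, y is the direction in which the jaws open and shut (so a half turn about z gives the same grasp; the last joint's range is limited). The gripper opens to 85 mm and grips with 20 to 120 N. Pads are 22 mm wide; open, the fingers measure 114 mm over their backs; the gripper's body (76 mm by 85 mm) begins 54 mm behind the grasp point. The pads swing forward as they close: fully open they stand 13 mm farther back than shut.
Start: joints at [1.307, 0.689, -0.195, 1.565, 0.157, 0.902, -0.215], TCP at [0.183, -0.598, 0.231] pointing down, gripper open.
Joint ranges: [-3.01, 3.01], [-0.46, 2.08], [-1.47, 1.51], [0.13, 2.56], [-1, 4.14], [0.04, 2.09], [-2.66, 2.66]. Speed limits (rad/s): [2.57, 2.57, 3.14, 3.14, 3.14, 3.14, 3.14].

INTERFACE

Orientations are given as a rotation vector (axis times angle).
In Python, from station import * gives the robot as it stands.
- The arm moves only by the shell command python3 -m creep 'ROWS'. ROWS is JSON, a list of rows, each a list of 7 numbers: the shift along the world's x, y, z in cm, then the turn, a rotation vector about the world's x, y, z in rad, then the opening, from -1 (shut) to 1 (fully open), so that 0 is half open. In form: [[x, y, z, ax, ay, az, fingers], ...]. A call has 1 to 20 rows; each row is the pose to reach, as a shift and turn from the pose commanded when the call began; what a row does not reach only later rows make up. A row lasts 1/10 s, in which the tool goes at most 50 mm and 8.59 degrees, less where a joint would pass 70% of its speed; a pose out of reach is approached as far as the arm can. A call with a gripper value outside its range is refused whole. The fingers move at their own pace and stop on an object; the grip force is fixed at half the most. Time passes only in rows, so rows that repeat a pose let the fingers close. It gives the time, the measured TCP pose, the force and the opening at its end, in the units of the state.
- observe(): the state, without advancing time (a new reading comes with each control period).
- snapshot(name): name is "scene" or "top"; returns the picture (400x640x3 uint8, red, green, blue); there is no depth.
- calibration(name): a dict with "fovy" (degrees; the focal length in pixels is half the picture's height over the tangent of half this angle, whatever the lens; pixels are square), "cx", "cy" (the principal point, pixels), "origin" and "attitude" of the camera in the world. Camera axes: x right, y up, looking along -z (the intrinsics and any distortion apply to the point x, -y, -z); pixel columns grow to the right and rows downward; lengths in m; the calibration is good to about 2 mm. A picture is of the moment at which its call begins. calibration takes no time and is no camera call.
- sign_off(): hands the job in, once; it reports no verdict.
Trained networks look in the newest picture that a camera, given by its name, has taken for a name from the list of things; names that differ only in an ending like _2 or _b are one class to them, and where a whole thing is asked for, a point or a joint stands for the part that bears it (a point fixed in the world has none). Each returns a list of dicts, best first, with "confidence" (0 to 1); they miss things now and then, are a little off and sometimes report something else, mostly with a low value. They report only what shows in the picture. A call takes as long as a camera call. They do not tell look-alikes from the thing itself.
- find_in(camera, label): "rect" ([left, top, right, bottom] in pixels, round what is visible of it).
- masks_of(camera, label): "mask" (400x640 bool, what is visible of it) and "rect" ([left, top, right, bottom] in pixels, round what is visible of it).
- landmark_of(camera, label): "point" ([column, row] in pixels: a listed point, or the origin of a listed thing).
The state is a dict: "t": time; "joints": joint angles; "joint_vel": joint speeds; "tau": joint torques, N m; "eef_pos": TCP position; "ee_rot": TCP orientation; "force": force on the tool from outside, world axes, zero at the start; "torque": the same for the moment, N m; "finger_gap": finger opening in m.
Only numpy, scipy, OpenCV 4.12 (cv2) and the standard library are available. Lean on these libraries where they do the work, as an engineer would, in place of code of your own. Each camera call takes 0.05 s, during which the arm holds its last target.

TASK

Slide the closed petri dish along the deck of the reader stand, without lifting it off the deck, until it lies wholly inside the blue ring on the white lift plate. Then swing the spring-loaded cam lever by its orange crank grip to the point of highest lift, where the lever stands straight up, so that the plate lifts the dish in front of the reading head, and finish while still holding the lever there: do not let go. At the end only the plate carries and touches the dish. Leave the timer, the red-capped vial and the nearest mint-capped jar where they stand.

Things in the scene. Friction and masses are not known exactly. Their poses are not given: they have to be found in the camera images.
- reader: the reader stand, fixed on the worktop: a dark box with a slate-grey top (the deck), 160 mm in its x by 300 mm in its y, deck top 50 mm above the worktop. Origin at the centre of its underside; x points away from the robot, y to the left along the deck, z up. The square white lift plate (96 mm) lies flush in the right half of the deck; the lever swings beside the right-hand end
- lift_ring (a point): centre of the lift plate's top, at x = -10 mm, y = -70 mm of the stand; flush with the deck while the lever is at rest, 13.5 mm above it at full lift. A blue ring printed round it has an inner radius of 43 mm
- dish_mid (a point): the closed clear glass petri dish, round, 62 mm in diameter, 15 mm high, about 30 g, loose on the left half of the deck; this point is its centre, half-way up (7.5 mm above its underside). Nothing fixes it; it slides with ordinary friction and crosses onto the lift plate without a step
- handle_bar (a point): grasp point of the lever's orange crank grip: a round bar, 16 mm in diameter, parallel to the hinge axis (the stand's y) and 130 mm from it, standing out to the right from the end of an 11 mm steel stem; this point is on its centre line, 40 mm right of the stem's centre and 30 mm short of the bar's end. At rest 89 mm above the worktop, leaning to the robot side; with the lever upright 149 mm
- lever_axis (a point): point on the lever's hinge axis in the plane in which handle_bar swings; the axis runs horizontally along the stand's y, 19 mm above the worktop; the point lies at x = -10 mm, y = -225 mm of the stand (the stem swings at y = -185 mm)
- cam_lever (a joint): lever angle: 0 at rest, leaning 1.0 rad from upright toward the stand's -x (the robot side); grows as the handle is swung up and away from the robot; 1.0 = straight up = highest lift (plate 13.5 mm up); beyond that the plate sinks again; stop at 1.5. A spring pulls it back to 0 from anywhere: about 1 to 4 N at the handle. The grip can be pinched across the bar from above and led round its arc; the bar turns between the fingers
- timer: white bench timer lying left of and nearer than the stand, 62 x 64 x 18 mm, origin at the centre of its underside; to be left alone
- vial_b: upright glass vial with a red cap behind the stand, 21 mm in diameter, 45 mm high, origin at the centre of its underside; to be left alone
- jar_mint_b: jar with a mint cap, 47 mm in diameter, 83 mm high, right of the stand, the nearer to it of two such jars; origin at the centre of its underside; to be left alone
- reading_head (a point): centre of the top of the white reading head, a fixed block 26 (x) x 34 (y) mm on the deck behind the lift plate, at x = 62 mm, y = -70 mm of the stand, 50 mm above the deck; its lens sticks out 7 mm toward the plate
Things that resemble listed ones, but are neither listed nor needed, are in the scene too. Leave any black or turquoise look-alike of the part that bears dish_mid alone.

How it is judged:
By the outcome, as a careful person would: the job done as asked, in the order asked, and still so for the second after the job is handed in, while the arm keeps its last pose, push and grip.
It also fails if it takes over 51 s, if anything falls off the work surface, if the arm or the gripper's body presses on something with over 40 N, if the wrist force passes 120 N, or if a joint passes its speed limit or range.

## Working session

There is one attempt and no reset: what is moved stays moved. The work goes in short steps, Python scripts to look and compute and a shell command to move; the robot and the scene stay as the last step left them, time stands still between calls to the robot, and variables do not carry over. Pictures are saved under pics/ and viewed, and the job is handed in when it is done.

```bash
mkdir -p pics; ls
python3 - <<'E'
from station import *
import cv2
s=observe();print(s)
for n in("scene","top"):
    im=snapshot(n);cv2.imwrite(f"pics/{n}0.png",im[:,:,::-1]);print(n,calibration(n))
E
```

```text
pics
{'t': 0.0, 'joints': array([ 1.3067989 ,  0.69000922, -0.19451685,  1.5663577 ,  0.15729403,
        0.90248276, -0.21510846]), 'joint_vel': array([ 0.00182112, -0.00155468,  0.00232952, -0.00136298,  0.0004729 ,
        0.00133644, -0.00070662]), 'tau': array([ 2.97659280e-04, -5.39609349e+01, -1.26642443e+00, -1.58540457e+01,
        9.16779565e-03,  9.58770193e-03,  3.13266213e-08]), 'eef_pos': array([ 0.18314769, -0.59687937,  0.23046472]), 'ee_rot': array([-3.10501110e+00, -4.65900371e-01,  6.27411644e-04]), 'force': array([ 0.572622  , -0.38705392, -0.54790546]), 'torque': array([ 0.00992274, -0.01515062,  0.00471055]), 'finger_gap': 0.0852340090043715}
scene {'fovy': 54.33737882575219, 'cx': 314.1100249168322, 'cy': 201.35681452419888, 'origin': array([0.05800049, 0.38556565, 0.81268633]), 'attitude': array([ 0.41021984, -0.80587334, -2.07290527])}
top {'fovy': 51.32709756850407, 'cx': 321.6047754379306, 'cy': 190.00381221378413, 'origin': array([ 0.38787217, -0.00733389,  1.2161452 ]), 'attitude': array([ 0.1377849 , -0.14383657, -1.58889602])}
```

View pics/scene0.png

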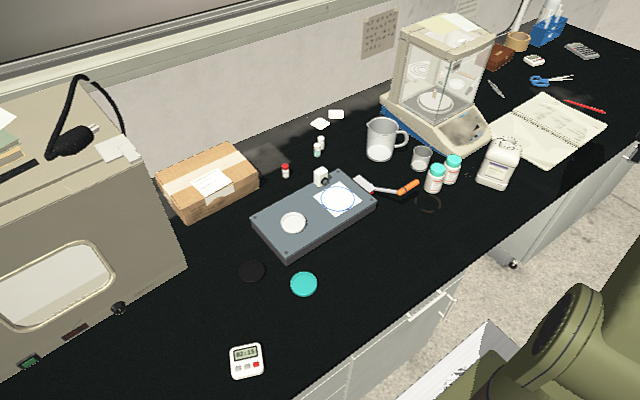

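View pics/top0.png

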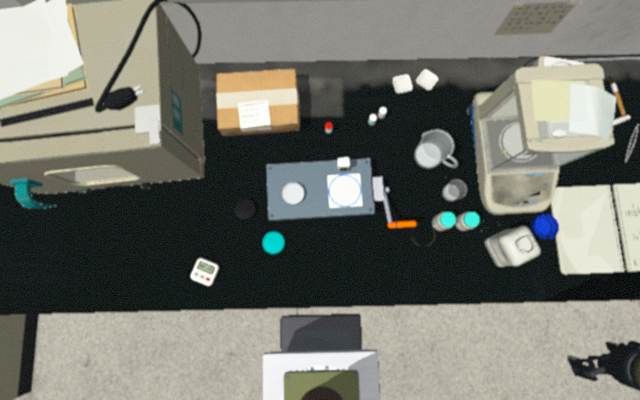

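The dish is at about (293,222) in the scene picture and (293,193) in the top one. The plate is at (337,199) and (345,190), and the orange grip at (408,187) and (402,225). The mint jar beside the grip is at (435,178) and (444,221).

```bash
cat > h.py <<'E'
import numpy as np,cv2
from scipy.spatial.transform import Rotation as R
from station import *
def ray(n,p):
    c=calibration(n);f=200/np.tan(np.radians(c['fovy']/2))
    d=np.array([(p[0]-c['cx'])/f,-(p[1]-c['cy'])/f,-1.])
    return np.array(c['origin']),R.from_rotvec(c['attitude']).apply(d)
def atz(n,p,z):
    o,d=ray(n,p);return o+d*(z-o[2])/d[2]
def proj(n,X):
    c=calibration(n);f=200/np.tan(np.radians(c['fovy']/2))
    v=R.from_rotvec(c['attitude']).inv().apply(np.array(X)-c['origin'])
    return np.array([c['cx']+f*v[...,0]/-v[...,2],c['cy']-f*v[...,1]/-v[...,2]]).T
def tri(p1,p2):
    o1,d1=ray('scene',p1);o2,d2=ray('top',p2)
    d1/=np.linalg.norm(d1);d2/=np.linalg.norm(d2)
    t=np.linalg.lstsq(np.c_[d1,-d2],o2-o1,rcond=None)[0]
    a,b=o1+t[0]*d1,o2+t[1]*d2
    return (a+b)/2,np.linalg.norm(a-b)
E
python3 - <<'E'
from h import *
np.set_printoptions(precision=4,suppress=True)
Z=dict(reader=0,lift_ring=.05,dish_mid=.0575,handle_bar=.089,lever_axis=.019,timer=0,vial_b=0,jar_mint_b=0,reading_head=.1)
for l,z in Z.items():
    for n in('scene','top'):
        for r in landmark_of(n,l)[:3]: print(l,n,np.round(r['point'],1),round(r['confidence'],2),atz(n,r['point'],z))
print(observe()['t'])
E
```

```text
reader scene [319.9 218.8] 0.79 [ 0.5987 -0.0245  0.    ]
reader top [323.2 192.1] 0.91 [ 0.6011 -0.0191  0.    ]
lift_ring scene [333.8 199.3] 0.71 [ 0.5985 -0.0694  0.05  ]
lift_ring scene [319.2 170.9] 0.64 [ 0.7102 -0.1029  0.05  ]
lift_ring top [346.4 187.4] 0.96 [ 0.6045 -0.0851  0.05  ]
dish_mid scene [249.4 275.7] 0.98 [0.5187 0.2305 0.0575]
dish_mid scene [289.8 223.4] 0.97 [0.5921 0.0744 0.0575]
dish_mid scene [301. 283.] 0.85 [0.4363 0.1472 0.0575]
dish_mid top [241.4 210.2] 0.91 [0.5447 0.2119 0.0575]
dish_mid top [291.3 190. ] 0.7 [0.5991 0.0715 0.0575]
dish_mid top [273.5 244.7] 0.6 [0.4467 0.1222 0.0575]
handle_bar scene [407.9 183.6] 0.83 [ 0.5021 -0.2388  0.089 ]
handle_bar top [404.1 222.2] 0.76 [ 0.4976 -0.2359  0.089 ]
lever_axis scene [380.2 181.5] 0.95 [ 0.5979 -0.2401  0.019 ]
lever_axis top [204.6 274.1] 0.17 [0.3708 0.3207 0.019 ]
timer top [205.7 269.5] 0.55 [0.3834 0.3231 0.    ]
vial_b scene [284.2 174.5] 0.62 [ 0.8014 -0.0397  0.    ]
vial_b top [324.3 130.1] 0.48 [ 0.7929 -0.027   0.    ]
jar_mint_b scene [431.  192.3] 0.81 [ 0.4924 -0.3446  0.    ]
jar_mint_b top [437.5 222.5] 0.83 [ 0.5032 -0.3517  0.    ]
reading_head scene [243.3 363.7] 0.62 [0.3394 0.3377 0.1   ]
reading_head scene [322.  170.1] 0.58 [ 0.6656 -0.0788  0.1   ]
reading_head top [344.6 158. ] 0.77 [ 0.6779 -0.0796  0.1   ]
1.0
```

Run:
```python
from h import *
a=snapshot('scene')[140:290,235:450,::-1];b=snapshot('top')[135:265,230:470,::-1]
cv2.imwrite('pics/sc1.png',cv2.resize(a,None,fx=3.7,fy=3.7,interpolation=cv2.INTER_CUBIC))
cv2.imwrite('pics/tc1.png',cv2.resize(b,None,fx=3.3,fy=3.3,interpolation=cv2.INTER_CUBIC))
```

```text
(no output)
```

View pics/sc1.png

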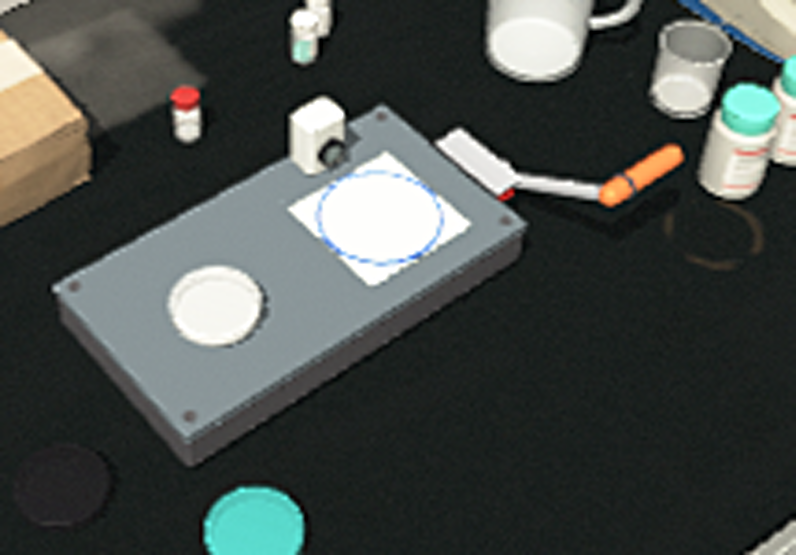

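View pics/tc1.png

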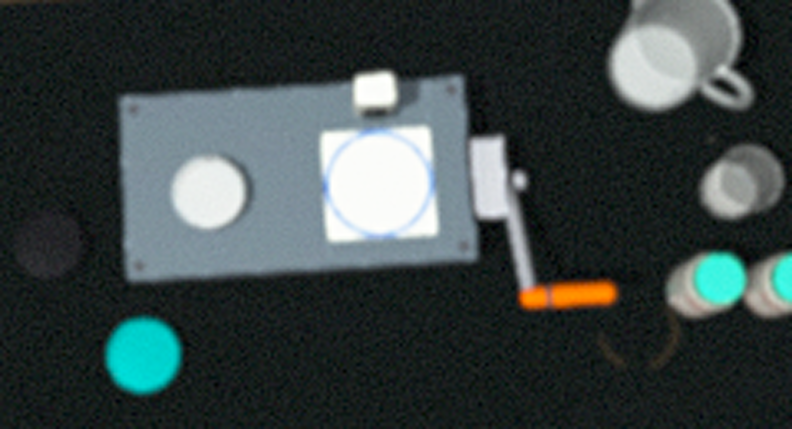

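Run:
```python
from h import *
np.set_printoptions(precision=4,suppress=True)
S=lambda u:np.array(u)/3.7+[234.6,139.6]; T=lambda u:np.array(u)/3.3+[229.65,134.65]
from scipy.optimize import least_squares
loc=np.array([[.08,.15],[.08,-.15],[-.08,-.15],[-.08,.15],[.038,-.022],[.038,-.118],[-.058,-.118],[-.058,-.022]])
sc=S([[55,290],[383,104],[525,225],[190,437],[289,210],[388,152],[470,223],[373,286]])
tp=T([[119,96],[463,76],[477,261],[128,281],[320,132],[430,126],[438,235],[328,241]])
def fit(n,p):
    def W(q):
        c,s=np.cos(q[2]),np.sin(q[2]);M=np.array([[c,-s],[s,c]])
        return np.c_[loc@M.T+q[:2],np.full(len(loc),.05)]
    r=least_squares(lambda q:(proj(n,W(q))-p).ravel(),[.6,-.02,0]);return r.x,r.fun.reshape(-1,2)
for n,p in(('scene',sc),('top',tp)):
    q,e=fit(n,p);print(n,q);print(e.T)
    cs,sn=np.cos(q[2]),np.sin(q[2]);M=np.array([[cs,-sn],[sn,cs]])
    for k,v in dict(lift=[-.01,-.07],axis=[-.01,-.225],handle0=[-.01-.13*np.sin(1),-.225],handle1=[-.01,-.225],head=[.062,-.07]).items(): print(k,M@np.array(v)+q[:2])
print('dish top', atz('scene',S([216,300]),.0615),atz('top',T([209,192]),.0615))
print('handle', tri(S([655,172]),T([584,293])), atz('scene',S([655,172]),.089),atz('top',T([584,293]),.089))
print('bar ends',atz('scene',S([608,195]),.089),atz('scene',S([677,153]),.089),atz('top',T([522,298]),.089),atz('top',T([616,293]),.089))
print('jar cap',atz('scene',S([751,106]),.083),atz('top',T([719,279]),.083))
```

```text
scene [ 0.6026 -0.0091  0.0516]
[[-0.3775 -0.3061  0.7416 -0.1423 -0.6523 -0.4395  1.158   0.0056]
 [-0.6938 -0.1134 -0.8529  0.5733 -0.2602 -0.2151  0.4368  0.6414]]
lift [ 0.5962 -0.0795]
axis [ 0.6042 -0.2343]
handle0 [ 0.495  -0.2399]
handle1 [ 0.6042 -0.2343]
head [ 0.6681 -0.0758]
top [ 0.6036 -0.0089  0.0375]
[[ 0.3101 -0.059   0.2938 -0.3277 -0.0552  0.0086  0.1896 -0.3553]
 [ 0.3362  0.3367 -0.7552 -0.4323  0.1596  0.015   0.0823  0.2892]]
lift [ 0.5963 -0.0792]
axis [ 0.6021 -0.2341]
handle0 [ 0.4928 -0.2382]
handle1 [ 0.6021 -0.2341]
head [ 0.6682 -0.0765]
dish top [0.592  0.0648 0.0615] [0.5902 0.0665 0.0615]
handle (array([ 0.4939, -0.2443,  0.0836]), np.float64(0.001962804378472633)) [ 0.4899 -0.2402  0.089 ] [ 0.4941 -0.2425  0.089 ]
bar ends [ 0.4928 -0.1974  0.089 ] [ 0.4943 -0.2668  0.089 ] [ 0.4912 -0.1913  0.089 ] [ 0.4935 -0.2688  0.089 ]
jar cap [ 0.5011 -0.3533  0.083 ] [ 0.5037 -0.3563  0.083 ]
```

```bash
cat >> h.py <<'E'
def yawerr(want):
    """turn about z to bring tool y to world yaw `want` mod pi; also tilt"""
    M=R.from_rotvec(observe()['ee_rot']).as_matrix()
    y=M[:,1];a=np.arctan2(y[1],y[0]);d=(want-a+np.pi/2)%np.pi-np.pi/2
    return a,d,M[:,2]
E
python3 - <<'E'
from h import *
print(yawerr(.044)); s=observe();print(s['joints'])
print((np.array([.592,.125,.16])-s['eef_pos'])*100)
E
```

```text
(np.float64(-1.2729600836349035), np.float64(1.3169600836349034), array([ 2.00278062e-05, -1.18059046e-04, -9.99999993e-01]))
[ 1.30682166  0.6890466  -0.19461154  1.56530454  0.1573383   0.90251276
 -0.21509398]
[40.86016635 72.25124847 -7.13491631]
```

```bash
python3 -m creep '[[2,3.6,0,0,0,0.066,1],[4,7.2,0,0,0,0.13,1],[6.2,10.8,0,0,0,0.2,0.5],[8.2,14.4,0,0,0,0.265,0],[10.2,18,0,0,0,0.33,0],[12.3,21.6,0,0,0,0.395,0],[14.3,25.2,0,0,0,0.46,0],[16.3,28.8,0,0,0,0.527,0],[18.4,32.4,0,0,0,0.593,0],[20.5,36,0,0,0,0.66,0],[22.5,39.7,0,0,0,0.725,0],[24.5,43.3,0,0,0,0.79,0],[26.6,47,0,0,0,0.856,0],[28.6,50.5,0,0,0,0.92,0],[30.6,54.2,0,0,0,0.99,0],[32.7,57.8,0,0,0,1.054,0],[34.7,61.4,-1,0,0,1.12,0],[36.8,65,-3,0,0,1.19,0],[38.8,68.6,-5,0,0,1.25,0],[40.9,72.2,-7,0,0,1.317,0]]'
python3 - <<'E'
from h import *
s=observe();print(s['t'],s['eef_pos'],yawerr(.044),s['joints'],s['finger_gap'])
E
```

```text
t: 3.1
eef_pos: [0.5933, 0.1259, 0.1607]
ee_rot: [2.169, 2.272, 0.0]
force: [0.6, -0.3, -0.7]
finger_gap: 0.0431
3.1 [0.59326381 0.12592501 0.1606905 ] (np.float64(0.04643966560720456), np.float64(-0.002439665607204544), array([ 6.82640078e-04, -3.06972346e-04, -9.99999720e-01])) [-0.03402862  0.7809117  -0.45015386  1.68332826  0.45061198  0.78160487
 -0.64883822] 0.04305047140779041
```

```bash
python3 -m creep '[[-0.2,0,-2.5,0,0,0,0],[-0.4,0,-5,0,0,0,0],[-0.4,0,-7,0,0,0,0],[-0.4,0,-8.5,0,0,0,0],[-0.4,0,-9.5,0,0,0,0],[-0.4,0,-10.1,0,0,0,0],[-0.4,0,-10.5,0,0,0,0],[-0.4,0,-10.6,0,0,0,0]]'
python3 - <<'E'
from h import *
a=snapshot('scene')[110:290,205:450,::-1];b=snapshot('top')[135:265,230:470,::-1]
cv2.imwrite('pics/sc2.png',np.vstack([cv2.resize(a,(500,367)),cv2.resize(b,(500,230))])[:595])
print(observe()['force'],observe()['eef_pos'])
E
```

```text
t: 3.9
eef_pos: [0.5887, 0.1245, 0.0555]
ee_rot: [2.172, 2.269, 0.001]
force: [0.3, 0.3, 0.0]
finger_gap: 0.0428
[0.90063389 0.02636192 0.56036736] [0.58879457 0.12461896 0.05580925]
```

View pics/sc2.png

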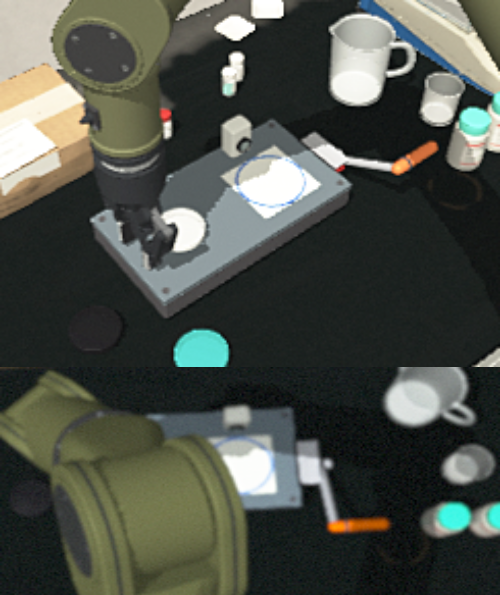

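```bash
python3 -m creep '[[0,-1,-0.2,0,0,0,0],[0.1,-2,-0.2,0,0,0,0],[0.1,-2.5,-0.2,0,0,0,0],[0.1,-3.2,-0.2,0,0,0,0],[0.15,-4,-0.2,0,0,0,0],[0.2,-4.8,-0.2,0,0,0,0],[0.2,-5.6,-0.2,0,0,0,0],[0.25,-6.4,-0.2,0,0,0,0],[0.25,-7.2,-0.2,0,0,0,0],[0.3,-8,-0.2,0,0,0,0],[0.3,-8.8,-0.2,0,0,0,0],[0.35,-9.6,-0.2,0,0,0,0],[0.4,-10.4,-0.2,0,0,0,0],[0.4,-11.2,-0.2,0,0,0,0],[0.45,-12,-0.2,0,0,0,0],[0.5,-12.8,-0.2,0,0,0,0],[0.5,-13.6,-0.2,0,0,0,0],[0.55,-14.3,-0.2,0,0,0,0],[0.6,-15,-0.2,0,0,0,0],[0.6,-15,-0.2,0,0,0,0]]'
python3 - <<'E'
from h import *
a=snapshot('scene')[110:290,205:450,::-1];b=snapshot('top')[135:265,230:470,::-1]
cv2.imwrite('pics/sc3.png',np.vstack([cv2.resize(a,(500,367),interpolation=cv2.INTER_CUBIC),cv2.resize(b,(500,230))])[:595])
print(observe()['force'],observe()['eef_pos'])
E
```

```text
t: 6.0
eef_pos: [0.5944, -0.0273, 0.0532]
ee_rot: [2.174, 2.267, -0.001]
force: [-0.0, 0.3, 1.0]
finger_gap: 0.0425
[-0.58071667  0.2904216   0.66681786] [ 0.59435555 -0.02566974  0.05325255]
```

View pics/sc3.png

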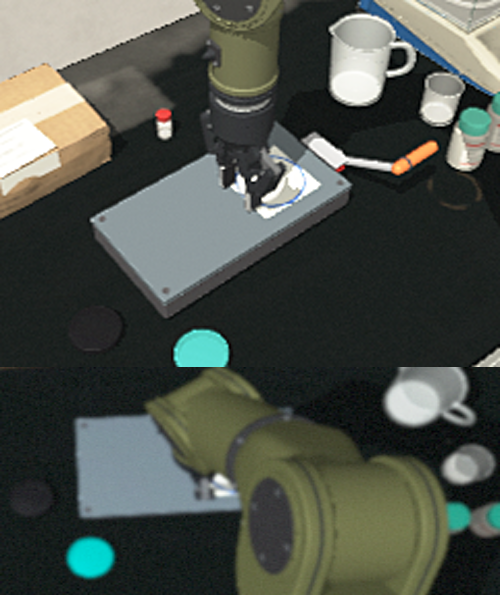

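Run:
```python
from h import *
im=snapshot('scene').copy()
big=cv2.resize(im[160:240,290:390],None,fx=7,fy=7,interpolation=cv2.INTER_CUBIC)
t=np.linspace(0,2*np.pi,60)
def dr(c,r,z,col):
    P=proj('scene',np.c_[c[0]+r*np.cos(t),c[1]+r*np.sin(t),np.full(60,z)])
    cv2.polylines(big,[np.int32((P-[290,160]+.5)*7)],True,col,1)
dr((.5963,-.0793),.043,.05,(0,255,0)); dr((.596,-.059),.031,.065,(255,0,0))
cv2.imwrite('pics/sc4.png',big[:,:,::-1])
for l in landmark_of('scene','dish_mid')[:4]:print(l,atz('scene',l['point'],.0575))
```

```text
{'point': [300.8, 285.7], 'confidence': 0.97} [0.43096555 0.15137338 0.0575    ]
{'point': [248.6, 274.4], 'confidence': 0.86} [0.52266371 0.230286   0.0575    ]
{'point': [329.5, 200.7], 'confidence': 0.44} [ 0.59574063 -0.05267113  0.0575    ]
```

View pics/sc4.png

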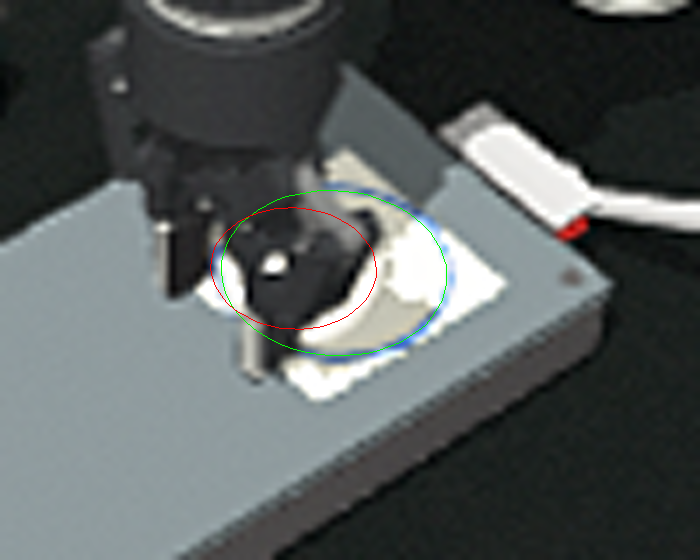

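```bash
python3 -m creep '[[0.05,-0.5,0,0,0,0,0],[0.05,-1,0,0,0,0,0],[0.1,-1.5,0,0,0,0,0],[0.1,-1.9,0,0,0,0,0],[0.1,-1.9,0,0,0,0,0],[0.1,-1.6,0,0,0,0,0],[0.1,0,0,0,0,0,0],[0.1,3,0,0,0,0,0],[0.1,5,1,0,0,0,0],[0,6,4,0,0,0,0],[0,7,8,0,0,0,0],[0,8,9,0,0,0,0]]'
python3 - <<'E'
from h import *
im=snapshot('scene').copy()
big=cv2.resize(im[160:240,290:390],None,fx=7,fy=7,interpolation=cv2.INTER_CUBIC)
t=np.linspace(0,2*np.pi,60)
def dr(c,r,z,col):
    P=proj('scene',np.c_[c[0]+r*np.cos(t),c[1]+r*np.sin(t),np.full(60,z)])
    cv2.polylines(big,[np.int32((P-[290,160]+.5)*7)],True,col,1)
dr((.5963,-.0793),.043,.05,(0,255,0)); dr((.596,-.078),.031,.065,(255,0,0))
cv2.imwrite('pics/sc5.png',big[:,:,::-1])
for l in landmark_of('scene','dish_mid')[:4]:print(l,atz('scene',l['point'],.0575))
E
```

```text
t: 7.4
eef_pos: [0.5966, 0.0578, 0.148]
ee_rot: [2.167, 2.27, 0.01]
force: [0.9, 0.2, 1.0]
finger_gap: 0.0428
{'point': [334.8, 198.2], 'confidence': 0.89} [ 0.5947365 -0.0695053  0.0575   ]
{'point': [302.0, 284.0], 'confidence': 0.87} [0.43292015 0.14684179 0.0575    ]
{'point': [246.5, 275.9], 'confidence': 0.82} [0.52198956 0.23600074 0.0575    ]
```

View pics/sc5.png

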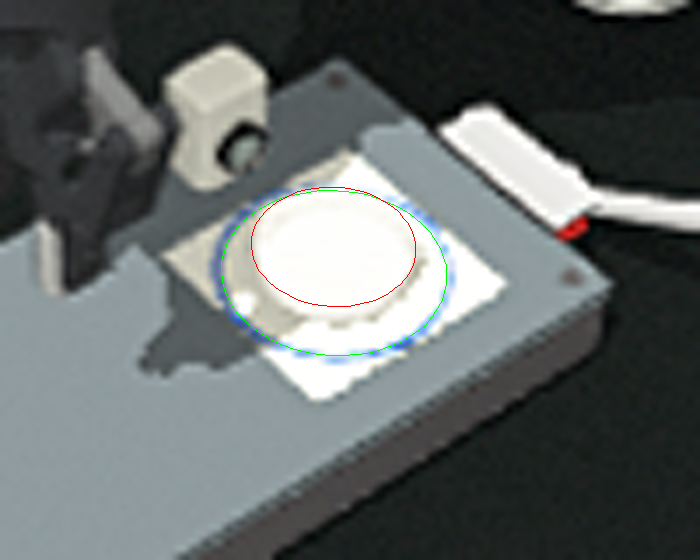

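```bash
python3 -m creep '[[-1,0,2,0,0,0,0],[-2.5,-2,4,0,0,0,0],[-4,-5,5,0,0,0,0.2],[-5.5,-9,5,0,0,0,0.2],[-7,-13,5,0,0,0,0.2],[-8.5,-17,5,0,0,0,0.2],[-9.8,-21,5,0,0,0,0.2],[-10.3,-25,4,0,0,0,0.2],[-10.3,-28,3,0,0,0,0.2],[-10.3,-29.4,2,0,0,0,0.2],[-10.3,-29.4,0,0,0,0,0.2],[-10.3,-29.4,0,0,0,0,0.2],[-10.3,-29.4,0,0,0,0,0.2]]'
python3 - <<'E'
from h import *
a=snapshot('scene')[110:290,235:480,::-1];b=snapshot('top')[135:265,230:470,::-1]
cv2.imwrite('pics/sc6.png',np.vstack([cv2.resize(a,(500,367),interpolation=cv2.INTER_CUBIC),cv2.resize(b,(500,230))])[:595])
s=observe();print(s['force'],s['eef_pos'],s['joints'],yawerr(.044))
print((np.array([.494,-.237,.070])-s['eef_pos'])*100)
for c in('scene','top'):
  for l in landmark_of(c,'handle_bar')[:2]:print(l,atz(c,l['point'],.089))
E
```

```text
t: 8.8
eef_pos: [0.4913, -0.2377, 0.1428]
ee_rot: [-2.168, -2.271, -0.0]
force: [0.6, 0.5, 0.4]
finger_gap: 0.0516
[ 0.39583556  0.58048217 -0.95525411] [ 0.49215387 -0.23821953  0.14386555] [ 0.65568442  0.74838664 -0.48658497  1.87664486  0.55065214  0.65207187
 -0.12176049] (np.float64(0.046129874897361166), np.float64(-0.0021298748973612724), array([ 9.54942473e-04,  4.52134208e-04, -9.99999442e-01]))
[ 0.18461264  0.12195276 -7.38655547]
{'point': [410.2, 185.5], 'confidence': 0.53} [ 0.49356358 -0.23872196  0.089     ]
{'point': [404.8, 221.6], 'confidence': 0.78} [ 0.49921722 -0.23788811  0.089     ]
```

View pics/sc6.png

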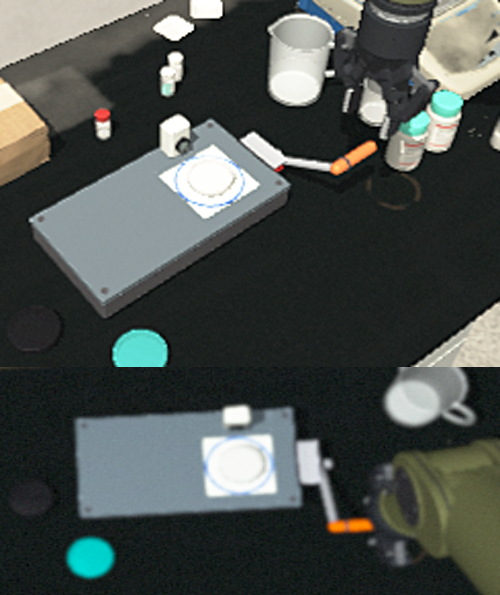

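```bash
python3 -m creep '[[0.2,0.1,-2,0,0,0,0.2],[0.2,0.1,-4,0,0,0,0.2],[0.2,0.1,-5.5,0,0,0,0.2],[0.2,0.1,-6.5,0,0,0,0.2],[0.2,0.1,-7.1,0,0,0,0.2],[0.2,0.1,-7.3,0,0,0,0.2],[0.2,0.1,-7.3,0,0,0,0.2]]'
python3 - <<'E'
from h import *
a=snapshot('scene')[140:240,340:480,::-1]
cv2.imwrite('pics/sc7.png',cv2.resize(a,None,fx=5,fy=5,interpolation=cv2.INTER_CUBIC))
E
```

```text
t: 9.7
eef_pos: [0.4937, -0.2385, 0.0706]
ee_rot: [2.171, 2.27, 0.0]
force: [1.0, -0.5, 0.1]
finger_gap: 0.0509
```

View pics/sc7.png

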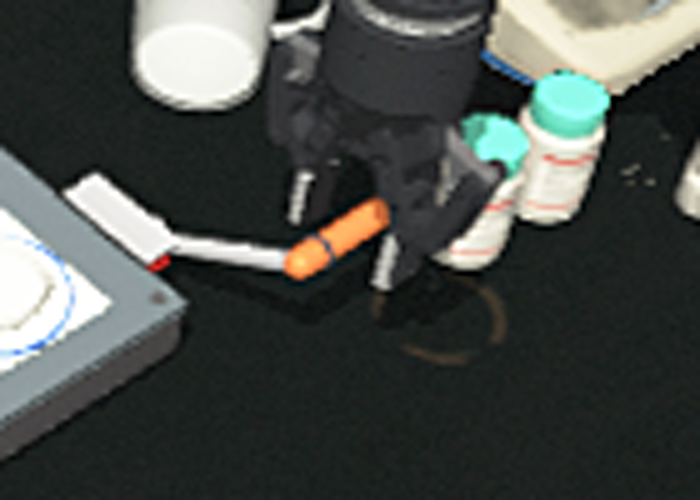

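The bar lies between the open pads at about (375,220) in the crop, so I'll close on it.

```bash
python3 -m creep '[[0,0,0,0,0,0,-0.3],[0,0,0,0,0,0,-0.6],[0,0,0,0,0,0,-1],[0,0,0,0,0,0,-1],[0,0,0,0,0,0,-1],[0,0,0,0,0,0,-1],[0,0,0,0,0,0,-1]]'
python3 - <<'E'
from h import *
a=snapshot('scene')[140:240,340:480,::-1]
cv2.imwrite('pics/sc8.png',cv2.resize(a,None,fx=5,fy=5,interpolation=cv2.INTER_CUBIC))
s=observe();print(s['force'],s['torque'],s['eef_pos'],s['finger_gap'])
# arc in cm relative to rest
for k in range(0,21):
    a=-1+k/20; dx=.13*(np.sin(a)+np.sin(1))*100; print(k,round(dx*np.cos(.044),2),round(dx*np.sin(.044),2),round(13*(np.cos(a)-np.cos(1)),2))
E
```

```text
t: 10.45
eef_pos: [0.4931, -0.2387, 0.0705]
ee_rot: [-2.172, -2.27, 0.001]
force: [-2.6, -0.4, 5.2]
finger_gap: 0.0144
[-2.22726411  0.28864905  6.78895264] [-0.04946135  0.49098629 -0.01267195] [ 0.4930834  -0.23867191  0.07053324] 0.014013146936010934
0 0.0 0.0 0.0
1 0.36 0.02 0.54
2 0.76 0.03 1.06
3 1.17 0.05 1.56
4 1.61 0.07 2.03
5 2.08 0.09 2.49
6 2.56 0.11 2.92
7 3.07 0.14 3.33
8 3.6 0.16 3.71
9 4.14 0.18 4.06
10 4.7 0.21 4.38
11 5.28 0.23 4.68
12 5.87 0.26 4.95
13 6.48 0.29 5.19
14 7.09 0.31 5.4
15 7.72 0.34 5.57
16 8.35 0.37 5.72
17 8.99 0.4 5.83
18 9.63 0.42 5.91
19 10.28 0.45 5.96
20 10.93 0.48 5.98
```

View pics/sc8.png

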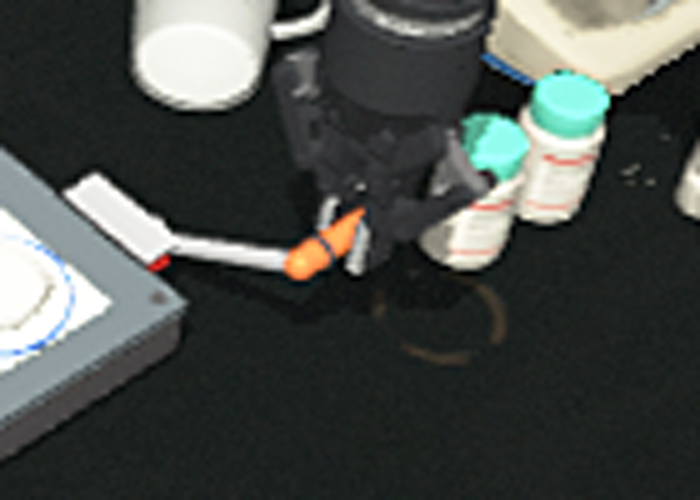

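```bash
python3 -m creep '[[0.36,0.02,0.54,0,0,0,-1],[0.76,0.03,1.06,0,0,0,-1],[1.17,0.05,1.56,0,0,0,-1],[1.61,0.07,2.03,0,0,0,-1],[2.08,0.09,2.49,0,0,0,-1],[2.56,0.11,2.92,0,0,0,-1],[3.07,0.14,3.33,0,0,0,-1],[3.6,0.16,3.71,0,0,0,-1],[4.14,0.18,4.06,0,0,0,-1],[4.7,0.21,4.38,0,0,0,-1],[4.7,0.21,4.38,0,0,0,-1]]'
python3 - <<'E'
from h import *
a=snapshot('scene')[110:250,280:480,::-1]
cv2.imwrite('pics/sc9.png',cv2.resize(a,None,fx=4,fy=4,interpolation=cv2.INTER_CUBIC))
s=observe();print(s['force'],s['torque'],s['eef_pos'],s['finger_gap'])
E
```

```text
t: 11.6
eef_pos: [0.5349, -0.2371, 0.1147]
ee_rot: [-2.168, -2.263, 0.015]
force: [-13.8, 0.4, 10.1]
finger_gap: 0.0141
[-13.77539994  -0.10835881  10.8860582 ] [-0.05997665  3.28836076 -0.01120991] [ 0.53469899 -0.23702909  0.11461182] 0.013937309813070805
```

View pics/sc9.png

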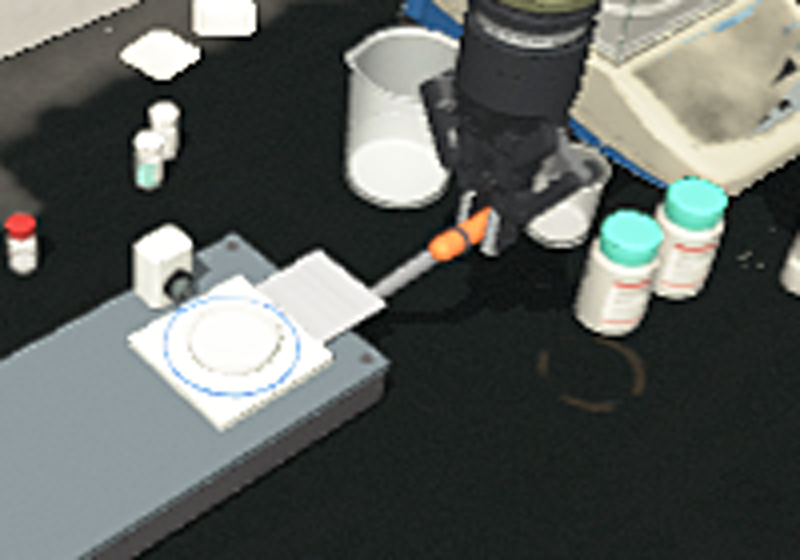

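```bash
python3 -m creep '[[0.58,0.02,0.35,0,0,0,-1],[1.17,0.05,0.65,0,0,0,-1],[1.78,0.08,0.9,0,0,0,-1],[2.39,0.1,1.15,0,0,0,-1],[3.02,0.13,1.4,0,0,0,-1],[3.65,0.16,1.55,0,0,0,-1],[4.29,0.19,1.65,0,0,0,-1],[4.93,0.21,1.73,0,0,0,-1],[5.58,0.24,1.78,0,0,0,-1],[6.23,0.27,1.8,0,0,0,-1],[6.23,0.27,1.8,0,0,0,-1],[6.23,0.27,1.8,0,0,0,-1]]'
python3 - <<'E'
from h import *
a=snapshot('scene')[110:250,280:480,::-1];b=snapshot('top')[135:265,230:470,::-1]
cv2.imwrite('pics/sc10.png',cv2.resize(a,None,fx=4,fy=4,interpolation=cv2.INTER_CUBIC))
s=observe();print(s['force'],s['torque'],s['eef_pos'],s['ee_rot'],s['finger_gap'])
M=R.from_rotvec(s['ee_rot']).as_matrix();g=s['eef_pos']-.019*M[:,2];print('grasp',g,M[:,2])
for ax in(.602,.604):print(np.arctan2(g[0]-ax,g[2]-.019),np.hypot(g[0]-ax,g[2]-.019))
for l in landmark_of('scene','handle_bar')[:2]:print(l,atz('scene',l['point'],.149))
E
```

```text
t: 12.85
eef_pos: [0.6018, -0.2343, 0.1339]
ee_rot: [-2.172, -2.269, 0.004]
force: [-7.0, -1.3, 8.4]
finger_gap: 0.0138
[-6.50988683 -1.22637554  7.97611695] [-0.21974589  1.9196833   0.02551443] [ 0.60176356 -0.23430633  0.13388301] [-2.17233697 -2.26896978  0.00369779] 0.013890372486898481
grasp [ 0.60179956 -0.23427886  0.15288295] [-0.00189478 -0.00144536 -0.99999716]
-0.0014971201180050966 0.1338831031151274
-0.01643406319568958 0.1339010345583068
{'point': [383.6, 147.6], 'confidence': 0.51} [ 0.59910301 -0.23096479  0.149     ]
```

View pics/sc10.png

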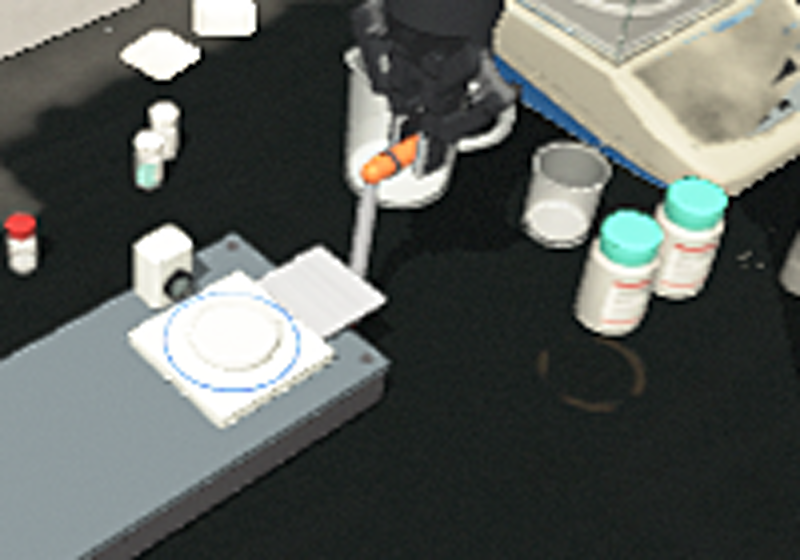

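```bash
python3 -m creep '[[0.1,0,0,0,0,0,-1],[0.1,0,0,0,0,0,-1],[0.1,0,0,0,0,0,-1]]'
python3 - <<'E'
from h import *
im=snapshot('scene');x0,y0,F=300,110,6
big=cv2.resize(im[y0:210,x0:430],None,fx=F,fy=F,interpolation=cv2.INTER_CUBIC).copy()
def ln(P,col): 
    p=np.int32((proj('scene',np.array(P))-[x0,y0]+.5)*F);cv2.polylines(big,[p],False,col,1)
# stand pose avg
q=(.603,-.009,.044);c,s_=np.cos(q[2]),np.sin(q[2])
L=lambda x,y,z:[q[0]+c*x-s_*y,q[1]+s_*x+c*y,z]
for a,col in((0,(255,0,0)),(-.1,(0,255,0)),(.1,(0,0,255))):
    e=(-.01+.13*np.sin(a),.019+.13*np.cos(a))
    ln([L(-.01,-.185,.019),L(e[0],-.185,e[1]),L(e[0],-.255,e[1])],col)
t=np.linspace(0,2*np.pi,60);lp=L(-.01,-.07,0)
ln([[lp[0]+.043*np.cos(k),lp[1]+.043*np.sin(k),.0635] for k in t],(255,0,0))
ln([[.5965+.031*np.cos(k),-.079+.031*np.sin(k),.0785] for k in t],(255,0,0))
cv2.imwrite('pics/sc11.png',big[:,:,::-1])
b=snapshot('top')[150:240,300:420,::-1];cv2.imwrite('pics/tp11.png',cv2.resize(b,None,fx=6,fy=6,interpolation=cv2.INTER_CUBIC))
s=observe();print(s['force'],s['eef_pos'],s['finger_gap'])
E
```

```text
t: 13.3
eef_pos: [0.6022, -0.2343, 0.1339]
ee_rot: [-2.172, -2.268, 0.005]
force: [-8.3, -0.3, 9.0]
finger_gap: 0.0137
[-7.4352862  -0.75031126  9.21781762] [ 0.60219794 -0.23429056  0.13387565] 0.014081502389102715
```

View pics/sc11.png

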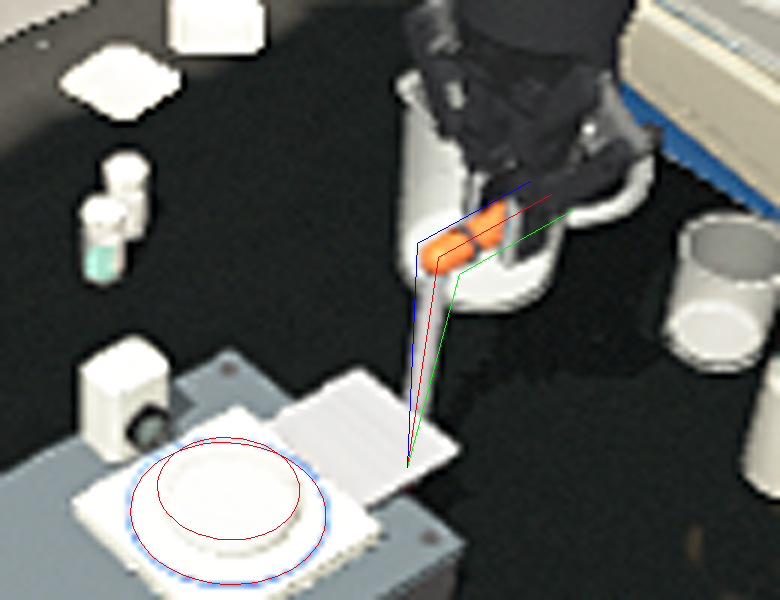

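View pics/tp11.png

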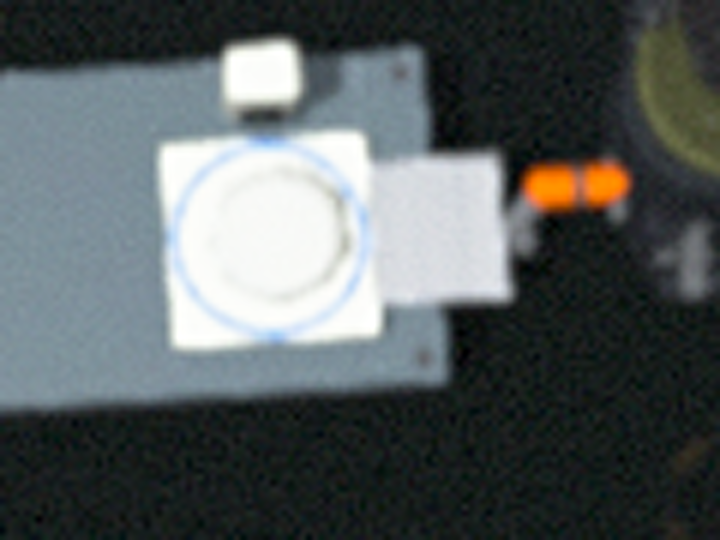

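Run:
```python
from h import *
im=snapshot('top');x0,y0,F=300,150,6
big=cv2.resize(im[y0:240,x0:420],None,fx=F,fy=F,interpolation=cv2.INTER_CUBIC).copy()
def ln(P,col): 
    p=np.int32((proj('top',np.array(P))-[x0,y0]+.5)*F);cv2.polylines(big,[p],False,col,1)
q=(.603,-.009,.042);c,s_=np.cos(q[2]),np.sin(q[2])
L=lambda x,y,z:[q[0]+c*x-s_*y,q[1]+s_*x+c*y,z]
for a,col in((0,(255,0,0)),(-.1,(0,255,0)),(.1,(0,0,255))):
    e=(-.01+.13*np.sin(a),.019+.13*np.cos(a))
    ln([L(-.01,-.185,.019),L(e[0],-.185,e[1]),L(e[0],-.255,e[1])],col)
t=np.linspace(0,2*np.pi,60);lp=L(-.01,-.07,0)
ln([L(.08,.15,.05),L(.08,-.15,.05),L(-.08,-.15,.05),L(-.08,.15,.05)],(255,255,0))
ln([[lp[0]+.043*np.cos(k),lp[1]+.043*np.sin(k),.0635] for k in t],(255,0,0))
ln([[.5965+.031*np.cos(k),-.081+.031*np.sin(k),.0785] for k in t],(255,0,0))
cv2.imwrite('pics/tp12.png',big[:,:,::-1])
```

```text
(no output)
```

View pics/tp12.png

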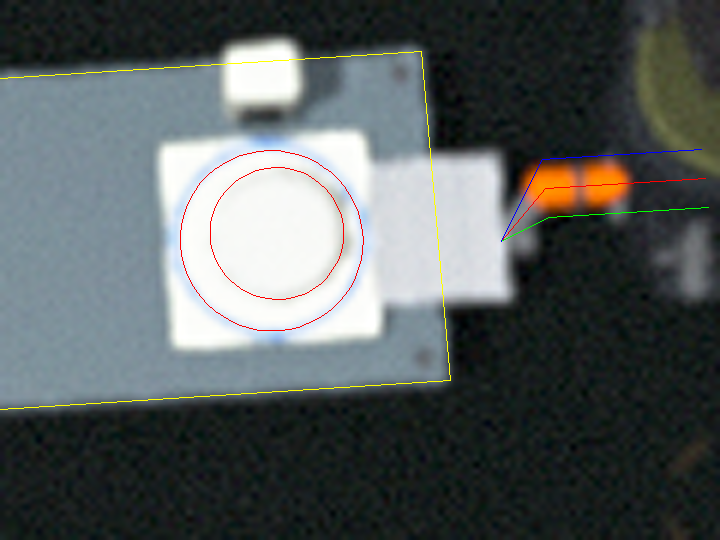

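```bash
python3 -m creep '[[0,0,0,0,0,0,-1],[0,0,0,0,0,0,-1],[0,0,0,0,0,0,-1],[0,0,0,0,0,0,-1],[0,0,0,0,0,0,-1]]'
python3 - <<'E'
from h import *
cv2.imwrite('pics/fin.png',snapshot('scene')[:,:,::-1]); print(sign_off())
E
```

```text
t: 13.95
eef_pos: [0.6022, -0.2343, 0.1339]
ee_rot: [-2.172, -2.268, 0.005]
force: [-7.7, 0.4, 9.8]
finger_gap: 0.0138
the job is handed in; nothing more can be done
None
```

View pics/fin.png

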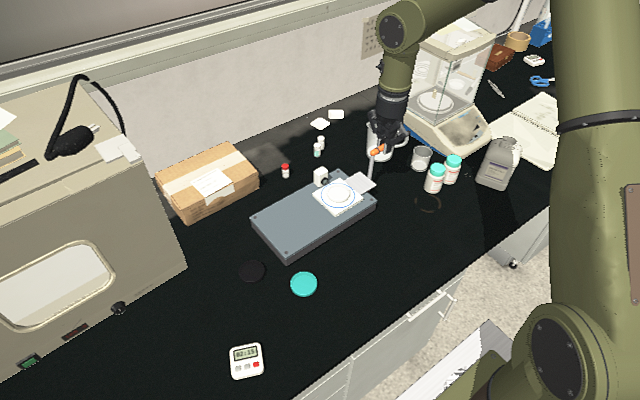

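The job is done and handed in at about 14 s. I slid the dish along the deck into the blue ring with the half-open fingers, then gripped the orange crank grip and swung the lever upright. The arm is still holding it there.

**Dish:** In both camera views the dish lies inside the ring on the raised plate, about 3 mm from the centre by eye, where up to 12 mm is allowed. Only the plate touches it.

**Lever:** Both overlays agree with straight up to within about 0.03 rad. The tool position gives -0.01 ± 0.02 rad.

**Force and grip:** The pose stayed steady over the last half second. The force on the wrist was about 12 N.
- The finger gap reads 14 mm on a 16 mm bar.
- The grasp point sits about 4 mm farther from the hinge axis than the bar's 130 mm, so the bar sits slightly low in the pads. The grip held.

**Other things:** In the final scene picture the timer, the vial, the jars and the black and turquoise look-alikes appear where they started. I checked these by eye only.

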